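# Push a valve block through the spring flap of the parts tin

## Task

The brass valve block on the shelf of the large sheet-metal tin goes into the tin, under its self-closing flap. Push the flap open with one finger and, while it is held open, push the block along the shelf and over the edge with the other finger; then take the hand away so that the flap falls shut. Only push: do not lift the block, do not shove the flap open with the block, and leave everything else standing where it is.

Things in the scene. Friction and masses are not known exactly. Their poses are not given: they have to be found in the camera images.
- shelf_edge (a point): centre of the inner edge of the loading shelf of the large sheet-metal parts tin, on the shelf's upper face, 130 mm above the slab. Axes (the tin's): x level, from the shelf across the edge to the flap (push direction, roughly away from the robot), y left along the edge, z up. The flat shelf spans x -175 to 0, y -112 to +112 mm; side rims 8 mm high, 4 mm thick; no front rim
- tin: the parts tin, fixed to the slab; origin on the slab below point shelf_edge, same axes. Beyond the shelf edge is its mouth, a pit 104 mm long (x), 224 mm wide (y) and 120 mm deep, covered by the sloping flap when closed. Nothing of the tin rises more than 60 mm above the shelf; all is open from above
- flap_hinge (a point): middle of the flap's hinge rod (8 mm thick, along y), 90 mm beyond the shelf edge and 53 mm above the shelf. The aluminium flap is a plate 216 mm wide, 100 mm long, 4 mm thick; closed, it slopes down from here towards the robot to end just above the shelf edge. The rod stops an upright finger whose front reaches 84 mm beyond the edge
- flap (a joint): opening angle of the flap, 0 = closed, up to 1.15 rad (hanging straight down at 1.06). Pushed forwards (+x) or down, its lower edge swings down into the pit; a spring shuts it when let go: about 1 N at the lower edge starts it, about 6 N holds it wide open. A fingertip 5 mm above shelf level pushed along +x opens it wider the further it goes
- block_mid (a point): centre of the brass valve block: a rectangular body 24 mm (its x) by 40 mm (its y) by 22 mm high with a round boss 18 mm across and 8 mm high on top, 0.16 kg; this point lies 11 mm above its underside. It stands on the shelf before the edge, long side roughly along the edge
- nut: plain steel bush, a short dark cylinder 26 mm across, 12 mm high, lying on the tin's shelf near the robot-side edge; bystander; origin at the centre of its underside
- bottle: black plastic lubricant bottle with twist cap, 66 mm across, 190 mm high, standing on the slab left of the tin; bystander; origin at the centre of its underside
- mallet: wooden mallet lying on the slab right of the tin, 290 mm long, head 68 mm thick; bystander; origin at the centre of its underside
- scoop: yellow plastic scoop, about 165 mm long, 30 mm high, on the slab; bystander; origin at the centre of its underside
- slide_tin: tin box with a sliding lid, 160 x 110 x 56 mm, on the slab; bystander; origin at the centre of its underside
- grease_can: grey can, 84 mm across, 90 mm high, on the slab right of the tin; bystander; origin at the centre of its underside
Things that resemble listed ones, but are neither listed nor needed, are in the scene too. What is meant by the part that bears block_mid is not turquoise, and is the larger of those in its own colour.

How it is judged:
By the outcome, as a careful person would: the job done as asked, in the order asked, and still so for the second after the job is handed in, with the robot touching nothing.
It also fails if it takes over 35 s, if anything falls off the work surface, if the arm or the gripper's body presses on something with over 40 N, if the wrist force passes 120 N, or if a joint passes its speed limit or range.

## Robot

A 6-joint arm with a two-finger parallel gripper is mounted at the origin on the work surface. World frame = base frame: x ahead of the robot, y to its left, z up, the work surface at z = 0. Lengths are in m, angles in rad, forces in N, time in s.
With the tool pointing down it reaches from about 0.275 to 0.75 m from the base axis. Payload 10.2 kg.
Tool frame: the origin (TCP) lies midway between the tips of the shut fingers; the grasp point (between the pads) lies 19 mm behind it (env.hold_point_z is the distance from the TCP to the grasp point, in m); x points along the fingers, z is the direction in which the jaws open and shut, and the axes are right-handed (so a half turn about x gives the same grasp; the last joint's range is limited). The gripper opens to 85 mm and grips with 20 to 120 N. Pads are 22 mm wide; open, the fingers measure 114 mm over their backs; the gripper's body (76 mm by 85 mm) begins 54 mm behind the grasp point. The pads swing forward as they close: fully open they stand 13 mm farther back than shut.
Start: joints at [-1.384, 0.313, 1.498, -0, 1.331, -0.223], TCP at [0.209, -0.482, 0.231] pointing down, gripper open.
Joint ranges: [-2.94, 2.94], [-0.97, 2.17], [0.19, 2.56], [-1.23, 4.37], [0.02, 3.11], [-2.88, 2.88]. Speed limits (rad/s): [2.39, 2.39, 3.01, 3.14, 3.14, 3.14].

## Interface

Orientations are given as a unit quaternion [x, y, z, w].
In Python, from bench import env, kinematics, monitor, eyes, job gives the robot as it stands. The module is installed in compiled form; this text tells all that it offers. Calls block until the motion is done:
- env.reach(position, orientation): joint-space move of the TCP to a pose.
- env.movel(position, velocity=0.15, frame=None, guard=None): straight line of the TCP; frame=None keeps the orientation; velocity is the mean speed in m/s. With guard (N) it stops when the force on the tool has changed by that much, and returns True; else False.
- env.set_joints(angles): joint-space move.
- env.release() and env.close_gripper(effort=None): open the fingers fully, or close them until they stop; effort is the grip in N (None keeps the last).
- env.hold(seconds).
- kinematics.ik(position, orientation): joint angles nearest the present ones, or None.
- monitor.sense(): the state.
- eyes.grab_frame(name): name is "side" or "top"; returns a dict with "frame" (384x512x3 uint8, red, green, blue), "mtx" (3x3 intrinsics, pixels), "view" (4x4, takes a point from world to camera coordinates). Camera axes: x right, y down, z forward; pixel columns grow to the right and rows downward; lengths in m; the calibration is good to about 2 mm. A picture is of the moment at which its call begins. There is no depth.
A pose or a line that the arm cannot do raises env.MotionError and nothing moves.
- job.hand_in(): hands the job in, once; it reports no verdict.
The state is a dict: "clock": time; "joints": joint angles; "qvel": joint speeds; "joint_efforts": joint torques, N m; "position": TCP position; "ee_rot": TCP orientation; "contact_force": force on the tool from outside, world axes, zero at the start; "ft_torque": the same for the moment, N m; "finger_gap": opening from 0.0 (shut) to 1.0 (fully open).
Only numpy, scipy, OpenCV 4.12 (cv2) and the standard library are available. Lean on these libraries where they do the work, as an engineer would, in place of code of your own. Each camera call takes 0.05 s, during which the arm holds its last target.

## Working session

There is one attempt and no reset: what is moved stays moved. The work goes in short steps, each a Python script; the robot and the scene stay as the last script left them, time stands still between calls to the robot, and variables do not carry over. Pictures are saved under pics/ and viewed, and the job is handed in when it is done.

```bash
mkdir -p pics; ls
python3 - <<'E'
from bench import env, kinematics, monitor, eyes, job
import cv2, numpy as np
for n in("side","top"):
    f=eyes.grab_frame(n); cv2.imwrite(f"pics/{n}0.png",cv2.cvtColor(f["frame"],cv2.COLOR_RGB2BGR))
    np.savez(f"{n}0.npz",**f); print(n,f["mtx"].tolist(),np.round(f["view"],4).tolist())
s=monitor.sense();print(s["clock"],s["position"],s["ee_rot"],env.hold_point_z)
E
```

```text
pics
side [[397.50365409578507, 0.0, 265.40599690355987], [0.0, 397.50365409578507, 197.57407272300156], [0.0, 0.0, 1.0]] [[0.6773, 0.7357, 0.0037, -0.3308], [0.4204, -0.3829, -0.8226, -0.1242], [-0.6038, 0.5587, -0.5686, 1.5164], [0.0, 0.0, 0.0, 1.0]]
top [[421.2443487261575, 0.0, 245.47014827432804], [0.0, 421.2443487261575, 184.1740652988777], [0.0, 0.0, 1.0]] [[-0.0197, -0.9998, -0.0061, -0.02], [-0.9945, 0.0202, -0.1027, 0.5588], [0.1028, 0.004, -0.9947, 1.2049], [0.0, 0.0, 0.0, 1.0]]
0.1 [ 0.20911092 -0.48132564  0.23080274] [ 0.38809523  0.59155492 -0.38751843  0.59099436] 0.0187
```

View pics/side0.png

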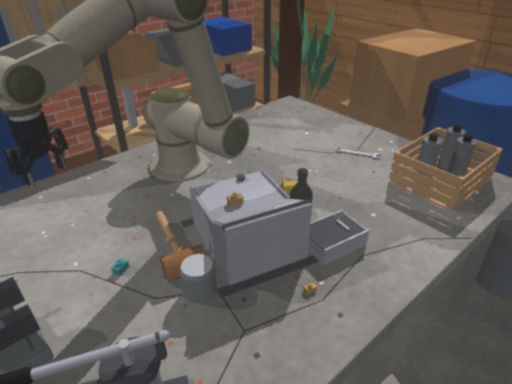

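View pics/top0.png

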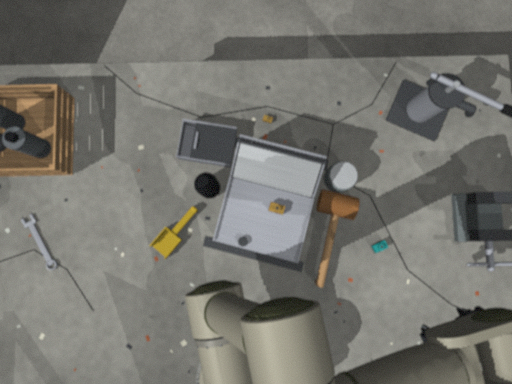

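The side view shows the tin with the brass block at about (235,200). In the top view the block is at (276,208), the bush at (243,240), and the flap is the light panel at the top. I'll zoom in next.

Run:
```python
import cv2
a=cv2.imread("pics/top0.png")[125:280,190:350]; cv2.imwrite("pics/top0z.png",cv2.resize(a,None,fx=3.8,fy=3.8,interpolation=cv2.INTER_CUBIC)[:600])
a=cv2.imread("pics/side0.png")[160:300,180:330]; cv2.imwrite("pics/side0z.png",cv2.resize(a,None,fx=4,fy=4,interpolation=cv2.INTER_CUBIC))
```

```text
(no output)
```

View pics/top0z.png

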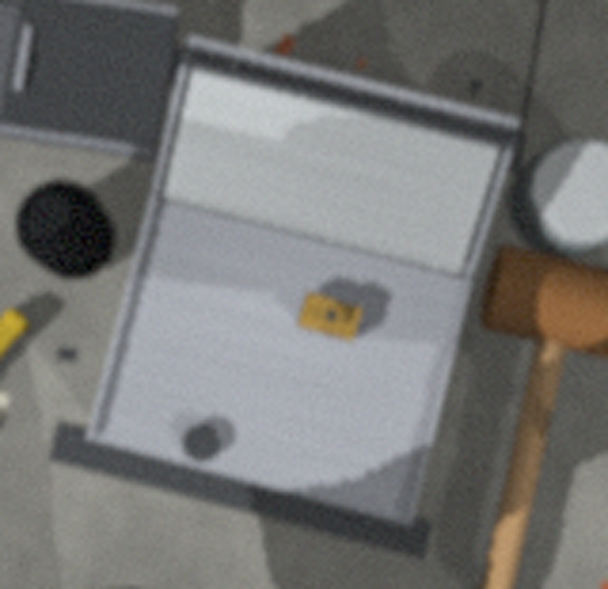

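View pics/side0z.png

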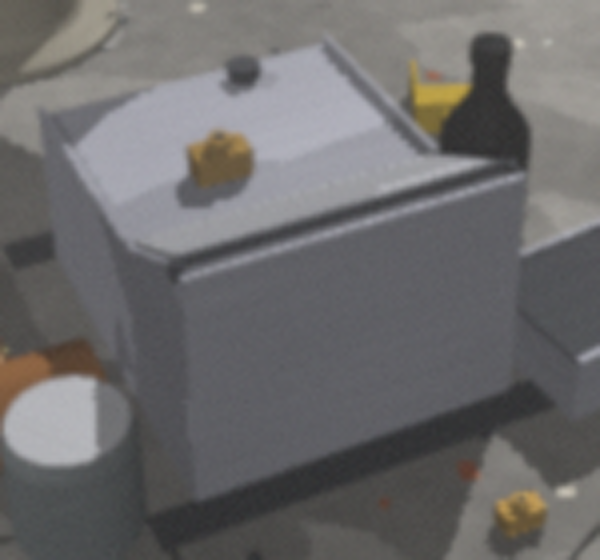

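```bash
cat > h.py <<'E'
import numpy as np, cv2
def ray(f,uv,z):
    uv=np.atleast_2d(np.asarray(uv,float)); R=f["view"][:3,:3]; t=f["view"][:3,3]
    d=(np.c_[uv,np.ones(len(uv))]@np.linalg.inv(f["mtx"]).T)@R; c=-R.T@t
    return c+d*((z-c[2])/d[:,2])[:,None]
def proj(f,P):
    q=np.atleast_2d(P)@f["view"][:3,:3].T+f["view"][:3,3]; q=q@f["mtx"].T; return q[:,:2]/q[:,2:]
def tri(f,a,g,b):
    A=[];B=[]
    for F,uv in((f,a),(g,b)):
        p0=ray(F,uv,0.)[0];p1=ray(F,uv,.3)[0];d=(p1-p0)/np.linalg.norm(p1-p0);M=np.eye(3)-np.outer(d,d);A.append(M);B.append(M@p0)
    return np.linalg.lstsq(np.vstack(A),np.hstack(B),rcond=None)[0]
E
python3 - <<'E'
from h import *
T=np.load("top0.npz");S=np.load("side0.npz")
z=lambda p:np.array(p)/3.8+[190,125]-0.4
zs=lambda p:np.array(p)/4+[180,160]-.4
np.set_printoptions(precision=4,suppress=True)
e=ray(T,[z((165,202)),z((468,275))],.132);print("edge",e,np.linalg.norm(e[0]-e[1]))
r=ray(T,[z((92,438)),z((184,60)),z((414,524)),z((516,125))],.138);print("rim",r)
d=e[0]-e[1];print("yaw from edge",np.arctan2(-d[0],d[1]))
for a,b in((0,1),(2,3)):
    d=r[b]-r[a];print("yaw rim",np.arctan2(d[1],d[0]))
# masks
for n,F,(u0,u1,v0,v1) in(("top",T,(260,295,195,220)),("side",S,(222,250,188,210))):
    hsv=cv2.cvtColor(F["frame"],cv2.COLOR_RGB2HSV)
    m=((hsv[...,0]>10)&(hsv[...,0]<32)&(hsv[...,1]>100)).astype(np.uint8)
    k=np.zeros_like(m);k[v0:v1,u0:u1]=m[v0:v1,u0:u1]
    c=max(cv2.findContours(k,0,2)[0],key=cv2.contourArea);print(n,cv2.minAreaRect(c),k.sum(),cv2.boundingRect(c))
    if n=="top":
        b=cv2.boxPoints(cv2.minAreaRect(c));P=ray(F,b,.152);print(P);print("c",P.mean(0),np.linalg.norm(P[0]-P[1]),np.linalg.norm(P[1]-P[2]))
print("nut",ray(T,z((205,438)),.142))
print("tri block boss",tri(T,z((335,312)),S,zs((218,140))))
print("tri far corners", tri(T,z((190,45)),S,zs((525,172))),tri(T,z((518,125)),S,zs((180,275))))
E
```

```text
edge [[ 0.5656  0.0015  0.132 ]
 [ 0.5096 -0.2106  0.132 ]] 0.2193805380549352
rim [[ 0.4013  0.0546  0.138 ]
 [ 0.6661 -0.0139  0.138 ]
 [ 0.3383 -0.1663  0.138 ]
 [ 0.6145 -0.2473  0.138 ]]
yaw from edge -0.25816627521472846
yaw rim -0.25315953996313784
yaw rim -0.28516793970434484
top ((276.5500183105469, 207.85000610351562), (14.230247497558594, 8.221921920776367), 18.434947967529297) 114 (269, 203, 16, 11)
[[ 0.4777 -0.0906  0.152 ]
 [ 0.498  -0.0979  0.152 ]
 [ 0.4855 -0.133   0.152 ]
 [ 0.4652 -0.1256  0.152 ]]
c [ 0.4816 -0.1118  0.152 ] 0.021574579829396045 0.03718935526616615
side ((234.5, 198.0), (8.0, 13.0), 90.0) 67 (228, 194, 14, 9)
nut [[ 0.3999 -0.0237  0.142 ]]
tri block boss [ 0.4849 -0.1136  0.1594]
tri far corners [ 0.6693 -0.0167  0.1831] [ 0.6074 -0.239   0.185 ]
```

```bash
cat >> h.py <<'E'
from scipy.spatial.transform import Rotation as Ro
YAW=-.262; O=np.array([*(np.array([[np.cos(YAW),-np.sin(YAW)],[np.sin(YAW),np.cos(YAW)]])@[.5462,.0395]),.130])
C,Sn=np.cos(YAW),np.sin(YAW); RT=np.array([[C,-Sn,0],[Sn,C,0],[0,0,1]])
def W(x,y,z): return O+RT@np.array([x,y,z])/1000
def toT(p): return RT.T@(np.asarray(p)-O)*1000
TH=np.deg2rad(40)
def quat(flip=0):
    a=TH+YAW+flip*np.pi; zt=np.array([np.cos(a),np.sin(a),0]); xt=np.array([0,0,-1.]); return Ro.from_matrix(np.c_[xt,np.cross(zt,xt),zt]).as_quat()
def tcpB(bx,by): # tcp xy (tin mm) with pushing-finger centre at bx,by
    return bx+49.75*np.cos(TH), by+49.75*np.sin(TH)
ZT=6-13  # tcp z rel. shelf so open tips are 6 mm above it
E
python3 - <<'E'
from h import *
from bench import kinematics,monitor
np.set_printoptions(precision=3,suppress=True)
T=np.load("top0.npz")
print(O, [toT(p) for p in([.4849,-.1136,.1594],[.4816,-.1118,.152],[.3999,-.0237,.142])])
for f in(0,1):
  for b,z in(((-100,-30),130),((-100,-30),ZT),((-10,5),ZT)):
    print(f,W(*tcpB(*b),z),kinematics.ik(W(*tcpB(*b),z),quat(f)))
print(proj(T,[W(0,0,0),W(0,112,0),W(0,-112,0),W(-175,112,0),W(-175,-112,0),W(-50,-25,22)]))
E
```

```text
[ 0.538 -0.103  0.13 ] [array([-48.424, -23.628,  29.4  ]), array([-52.078, -22.744,  22.   ]), array([-153.808,   41.188,   12.   ])]
0 [ 0.479 -0.085  0.26 ] [-0.418  0.206  1.561 -0.     1.375 -0.854]
0 [ 0.479 -0.085  0.123] [-0.418  0.348  1.757 -0.     1.038 -0.854]
0 [ 0.575 -0.075  0.123] [-0.332  0.532  1.469 -0.     1.14  -0.768]
1 [ 0.479 -0.085  0.26 ] [-0.418  0.206  1.561  0.     1.375  2.287]
1 [ 0.479 -0.085  0.123] [-0.418  0.348  1.757 -0.     1.038  2.287]
1 [ 0.575 -0.075  0.123] [-0.332  0.532  1.469 -0.     1.14   2.374]
[[272.271 187.345]
 [231.797 177.43 ]
 [312.991 197.32 ]
 [215.748 241.085]
 [298.101 261.675]
 [277.577 207.278]]
```

```bash
cat >> h.py <<'E'
def shot(tag):
    from bench import eyes,monitor
    for n,(v0,v1,u0,u1) in(("top",(125,275,190,350)),("side",(140,290,170,330))):
        f=eyes.grab_frame(n); np.savez(f"{n}{tag}.npz",**f); a=cv2.cvtColor(f["frame"],cv2.COLOR_RGB2BGR)[v0:v1,u0:u1]
        cv2.imwrite(f"pics/{n}{tag}.png",cv2.resize(a,None,fx=3.8,fy=3.8,interpolation=cv2.INTER_CUBIC))
    a=cv2.imread(f"pics/top{tag}.png");b=cv2.imread(f"pics/side{tag}.png");c=np.hstack([a,b]);cv2.imwrite(f"pics/both{tag}.png",cv2.resize(c,(800,int(800*c.shape[0]/c.shape[1]))))
    s=monitor.sense();print(tag,round(s["clock"],2),toT(s["position"]).round(1),s["contact_force"].round(2) if hasattr(s["contact_force"],'round') else s["contact_force"])
E
python3 - <<'E'
from h import *
from bench import env
env.reach(W(*tcpB(-100,-29),130),quat(0)); shot("1")
env.movel(W(*tcpB(-100,-29),40),.15,guard=10); env.hold(.2);shot("2")
E
```

```text
1 1.95 [-61.8   2.2 129.9] [-0.09  0.48  0.81]
2 3.0 [-61.7   3.   40.5] [-0.11 -0.26  0.68]
```

View pics/both2.png

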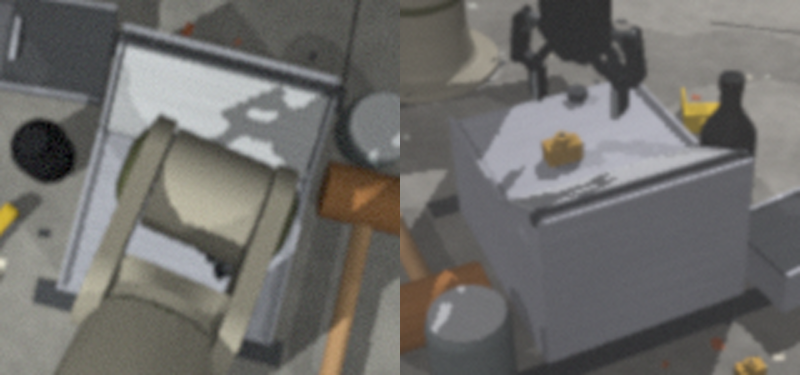

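The wrist covers the block in the top view. In the side view both fingers hang behind the block, which is at composite (562,150). I'll descend.

Run:
```python
from h import *
from bench import env
print(env.movel(W(*tcpB(-100,-29),ZT),.08,guard=8)); env.hold(.2);shot("3")
a=cv2.imread("pics/side3.png");P=(proj(np.load("side3.npz"),[W(-100,-29,6),W(-100+99.5*np.cos(TH),-29+99.5*np.sin(TH),6),W(0,112,0),W(0,-112,0),W(-50,-24,22)])-[170,140])*3.8
print(P.round())
for p in P: cv2.circle(a,tuple(int(v) for v in p),3,(0,0,255),-1)
cv2.imwrite("pics/side3m.png",a)
```

```text
False
3 4.03 [-61.8   3.   -6.7] [ 0.3   0.57 -0.26]
[[208. 201.]
 [332. 231.]
 [441. 226.]
 [153. 313.]
 [241. 215.]]
```

View pics/side3m.png

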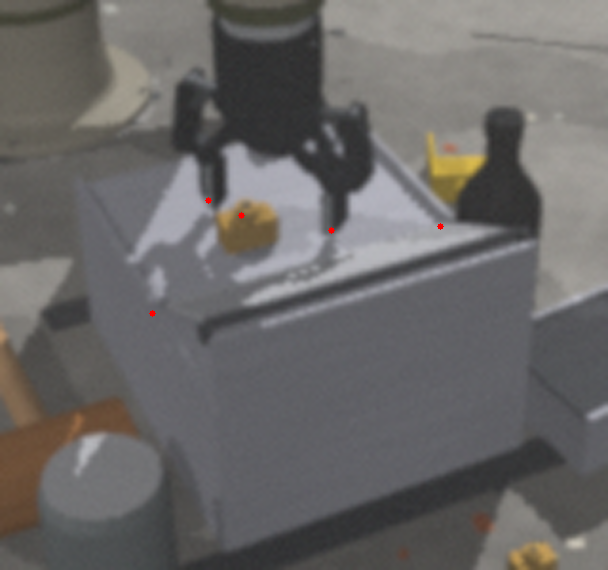

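The tips and the block lie where predicted: B at (208,201), A at (332,231), boss at (241,208). Next I push along +x.

Run:
```python
from h import *
from bench import env
print(env.movel(W(*tcpB(-78,-29),ZT),.05,guard=15)); shot("4")
print(env.movel(W(*tcpB(-62,-29),ZT),.05,guard=15)); shot("5")
cv2.imwrite("pics/c5.png",np.hstack([cv2.imread(f"pics/side{k}.png")[60:400,100:500] for k in (4,5)]))
```

```text
False
4 4.72 [-39.9   3.   -6.9] [ 0.65 -1.    0.95]
False
5 5.29 [-23.7   3.   -6.9] [-1.06  1.01  1.55]
```

View pics/c5.png

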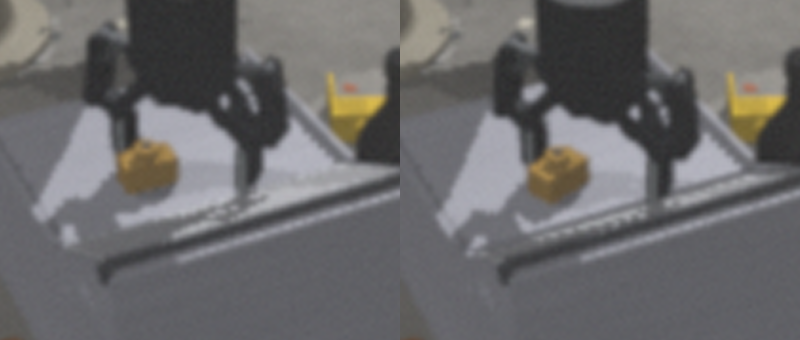

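The block at (558,172) in the right half has turned counter-clockwise, and A, at (655,190), is on the flap. I'll carry on along the pad normal in steps.

Run:
```python
from h import *
from bench import env
t=np.tan(TH)
print(env.movel(W(*tcpB(-50,-29+12*t*.8),ZT),.05,guard=20)); shot("6")
print(env.movel(W(*tcpB(-38,-29+24*t*.85),ZT),.05,guard=20)); shot("7")
cv2.imwrite("pics/c7.png",np.hstack([cv2.imread(f"pics/side{k}.png")[60:400,100:500] for k in (6,7)]))
```

```text
False
6 5.83 [-11.7  11.3  -6.9] [-0.    0.24  2.23]
False
7 6.38 [ 0.3 20.4 -6.9] [-1.08  1.67  1.2 ]
```

View pics/c7.png

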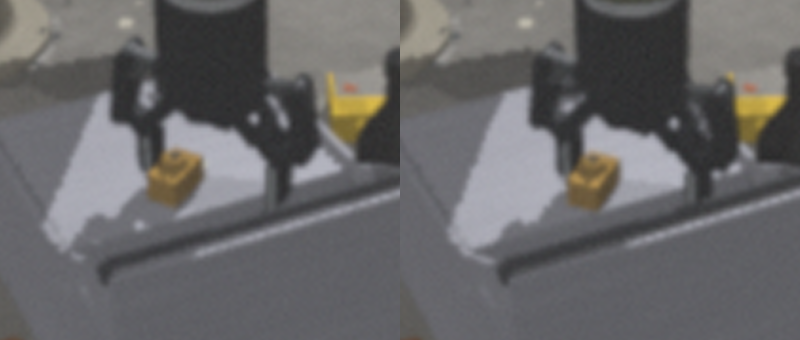

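Run:
```python
from h import *
from bench import monitor
F=np.load("side7.npz"); p=toT(monitor.sense()["position"]); u=np.array([np.cos(TH),np.sin(TH)]);v=np.array([-u[1],u[0]])
B=p[:2]-49.75*u; cc=B+19.25*u;print(B,cc)
a=cv2.cvtColor(F["frame"],cv2.COLOR_RGB2BGR)[140:290,170:330];a=cv2.resize(a,None,fx=8,fy=8,interpolation=cv2.INTER_CUBIC)
def poly(c,hu,hv,z,col):
    q=[W(*(c+i*hu*u+j*hv*v),z) for i,j in((1,1),(1,-1),(-1,-1),(-1,1))]
    cv2.polylines(a,[((proj(F,q)-[170,140]+.5)*8).astype(int)],1,col,1)
poly(cc,12,20,22,(0,0,255));poly(cc,12,20,0,(0,255,0));poly(B,7.25,11,6,(255,0,0));poly(B+99.5*u,7.25,11,6,(255,0,0))
cv2.line(a,*[tuple(int(k) for k in q) for q in ((proj(F,[W(0,112,0),W(0,-112,0)])-[170,140]+.5)*8)],(255,0,255),1)
cv2.imwrite("pics/o7.png",a[300:750,350:1050])
```

```text
[-37.83463644 -11.61329038] [-23.08828091   0.7603711 ]
```

View pics/o7.png

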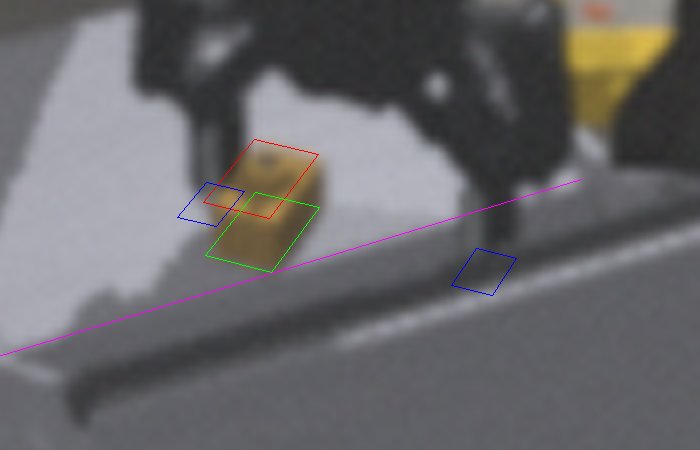

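The drawn pose agrees with the block lying flat on the pad, centred at about tin (-23, 1). I'll push on over the edge.

Run:
```python
from h import *
from bench import env
t=np.tan(TH)
print(env.movel(W(*tcpB(-18,-11.6+19.8*t),ZT),.05,guard=20)); shot("8")
print(env.movel(W(*tcpB(-8.5,-11.6+29.3*t),ZT),.05,guard=20)); env.hold(.4);shot("9")
cv2.imwrite("pics/c9.png",np.hstack([cv2.imread(f"pics/side{k}.png")[60:400,100:500] for k in (8,9)]))
```

```text
False
8 7.16 [19.7 37.  -7.3] [-4.69  0.86 -0.41]
True
9 7.92 [25.4 43.  -7.1] [-7.3   2.43  6.32]
```

View pics/c9.png

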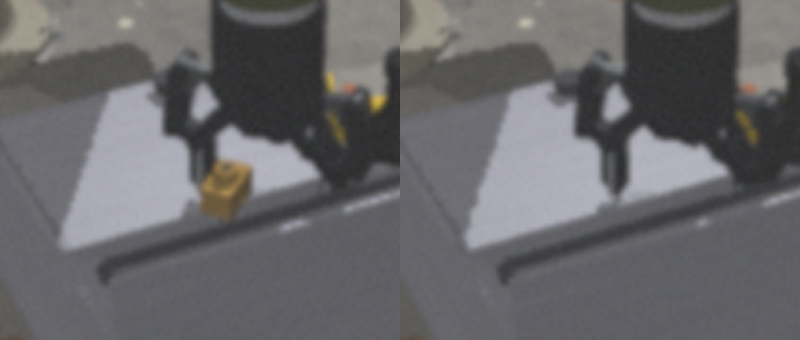

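The block is gone from the shelf and has fallen in. The guard tripped at the same moment, and the force is small now. I'll back off and lift.

Run:
```python
from h import *
from bench import env,monitor
p=toT(monitor.sense()["position"])
print(env.movel(W(p[0]-15,p[1],ZT),.08,guard=25))
print(env.movel(W(p[0]-30,p[1],ZT+100),.12,guard=25)); shot("10")
print(env.movel(W(p[0]-30,p[1],ZT+160),.2))
env.set_joints([-1.384,.313,1.498,0,1.331,-.223]); env.hold(.5); shot("11")
```

```text
False
False
10 9.35 [-4.8 43.  92.2] [-0.31 -0.01 -0.63]
False
11 12.35 [-219.3 -450.2  101.1] [-0.34  0.5  -0.59]
```

View pics/both11.png

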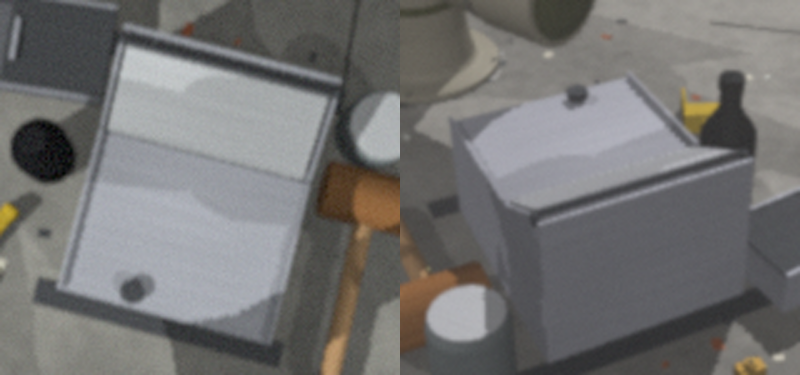

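The flap is shut, with its edge at composite (105,130)–(308,183). The shelf is empty except for the bush at (135,288), and the bystanders haven't moved. I'll compare the images and then hand in.

Run:
```python
from h import *
from bench import job
for n in("top","side"):
    d=cv2.absdiff(cv2.blur(np.load(n+"0.npz")["frame"],(3,3)),cv2.blur(np.load(n+"11.npz")["frame"],(3,3))).max(2)
    k,_,st,_=cv2.connectedComponentsWithStats((d>30).astype(np.uint8)); print(n,[s.tolist() for s in st[1:] if s[4]>8])
job.hand_in()
```

```text
top [[268, 198, 24, 17, 299]]
side [[224, 192, 20, 20, 294]]
the job is handed in; nothing more can be done
```

The brass block is in the tin, the flap has fallen shut over it, and I handed the job in. The robot's clock read about 12.4 s at the last check.

**What I did:** One finger pushed the flap open. The other turned the block flat against its pad and pushed it along the shelf, diagonally, over the edge. I then backed the hand off, lifted it and returned it to the start pose.

**Last checks:** Comparing before and after images from both cameras, the only change is the block and its shadow missing from the shelf. The flap looks the same as when it was closed at the start, and the bush and other bystanders haven't moved.

**Did not go to plan:**
- **Early stop:** The final push stopped about 4 mm short, when its 20 N force guard tripped. I didn't establish the cause; it may have been a finger or knuckle touching the hinge rod. The block was already over the edge, and the force read about 10 N right after.
- **Not seen directly:** The block can't be seen under the closed flap. That it is in the pit is inferred from its being gone from both views.

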